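# Pack a 3D-pen kit into its two-layer case

## Task

Pack the 3D-pen kit: lay the white pen and the black power block flat in their own cavities in the bottom of the plywood case, then fit the divider tray level on the ledges above them, and then lay the filament spool flat in the divider's one wide bay. Set each part down rather than dropping it, and leave the other things on the bench where they are.

Things in the scene. Friction and masses are not known exactly. Their poses are not given: they have to be found in the camera images.
- case: Open plywood kit case, fixed, 194 (x) x 164 (y) mm outside, walls 5 mm, 56 mm high (long walls cut down to 30 mm over their middle 110 mm). Inner floor 5 mm above the bench. Origin: centre of underside; x along the long side, z up. At each short end a ledge 13 mm deep, top 42 mm above the bench, carries the divider. Rigid grey pads, 16 mm above the inner floor, bound the bottom cavities.
- pen_place (a point): Centre of the pen's bottom cavity, on the inner floor of the case (case frame: x 0, y -36 mm). The cavity lies along the case's x, 158 x 40 mm; grey cheeks hold the pen only over the outer 34 mm at each end, so the middle 90 mm is open for fingers: 25 mm or more beside the lying pen on both sides, as far as the case wall on one side and about as far as the block's cavity on the other. The pen may point either way. Axes as the case.
- block_place (a point): Centre of the power block's bottom cavity, on the inner floor of the case (case frame: x +30, y +42 mm). 54 mm along the case's x, 71 mm along its y, so the block's long side lies along the case's y (either way round). Grey pads stand at its corners; along both its long sides the middle 48 mm is open for fingers, 24 mm or more beyond the block. Axes as the case.
- divider_place (a point): Where the centre of the divider's underside comes when it is fitted: middle of the case, level with the ledges, 42 mm above the bench. Axes as the case; the divider's long side lies along x, either way round.
- divider_grip (a point): Grip point of the divider tray (loose, plywood, about 0.2 kg): 35 mm above its underside, in its middle handle. The tray is 172 (x) x 142 (y) mm, floor 4 mm, rim 14 mm high, so it has 6 mm play all round in the case. The handle is a flat upright web 10 mm thick (x), 60 mm long (y), its top 50 mm above the tray's underside. A 14 mm high wall goes on from it across the whole tray. x is along the long side, z up.
- bay (a point): Centre of the floor of the divider's one wide bay, on the top of the tray's 4 mm floor, 43.5 mm to +x of its handle. The bay is 77 mm (x) by 134 mm (y). The other half of the tray is cut by two ribs 10 mm high into three narrow slots, too narrow for the spool, and stays empty. Axes as the divider.
- pen_mid (a point): Centre, half-way up, of the white 3D-drawing pen: 150 mm long (x), 30 mm wide, 28 mm high, square body with rounded edges and a short black nozzle at +x (the last 20 mm). Lies flat on the bench.
- block_mid (a point): Centre, half-way up, of the black power block: 60 mm (x) x 45 mm (y) x 32 mm high. Lies flat on the bench.
- spool_mid (a point): Centre, half-way up, of the small filament spool: 62 mm across its flanges, 28 mm high, grey flanges with white filament, lying flat. Can be held across its flanges.
- tower: Terracotta-coloured printed model tower, 56 mm foot, 122 mm high; origin centre of its foot. A bystander: leave it where it is.
- tape: Roll of paper tape lying flat, 90 mm across, 24 mm high; origin centre of underside. A bystander: leave it where it is.
- mug: White mug, 90 mm high, 80 mm across; origin centre of foot. A bystander: leave it where it is.
- driver: Screwdriver, 190 mm, lying on the bench; origin near its middle. A bystander: leave it where it is.
- glue: White glue bottle, 130 mm high, 52 mm across; origin centre of foot. A bystander: leave it where it is.
- cradle: White plastic pen cradle, 75 x 50 x 36 mm; origin centre of underside. A bystander: leave it where it is.
- ruler: Aluminium ruler, 200 x 30 x 4 mm, lying flat; origin centre of underside. A bystander: leave it where it is.
Mind the look-alikes: they are no part of the job. What is shaped like the part that bears block_mid but red is not meant.

How it is judged:
By the outcome, as a careful person would: the job done as asked, in the order asked, and still so for the second after the job is handed in, with the robot touching nothing.
It also fails if it takes over 72 s, if anything falls off the work surface, if the arm or the gripper's body presses on something with over 40 N, if the wrist force passes 120 N, or if a joint passes its speed limit or range.

## Robot

A 6-joint arm with a two-finger parallel gripper is mounted at the origin on the work surface. World frame = base frame: x ahead of the robot, y to its left, z up, the work surface at z = 0. Lengths are in m, angles in rad, forces in N, time in s.
With the tool pointing down it reaches from about 0.25 to 0.725 m from the base axis. Payload 9.7 kg.
Tool frame: the origin (TCP) lies midway between the tips of the shut fingers; the grasp point (between the pads) lies 19 mm behind it (env.pinch_z is the distance from the TCP to the grasp point, in m); z points along the fingers, y is the line along which they close (so a half turn about z gives the same grasp; the last joint's range is limited). The gripper opens to 85 mm and grips with 20 to 120 N. Pads are 22 mm wide; open, the fingers measure 114 mm over their backs; the gripper's body (76 mm by 85 mm) begins 54 mm behind the grasp point. The pads swing forward as they close: fully open they stand 13 mm farther back than shut.
Start: joints at [-1.3, 0.087, 0.176, 1.66, 0, 1.571], TCP at [0.147, -0.53, 0.231] pointing down, gripper open.
Joint ranges: [-3.13, 3.13], [-0.85, 1.81], [-1.15, 1.24], [-2.2, 2.28], [-1.44, 1.52], [-3.14, 3.14]. Speed limits (rad/s): [2.22, 2.22, 2.57, 3.14, 3.14, 3.14].

## Interface

Orientations are given as a unit quaternion [x, y, z, w].
In Python, from plant import env gives the robot as it stands.
- The arm moves only by the tool send_rows, never from a script. Its argument "deltas" is text: rows parted by semicolons, each of 6 numbers parted by spaces: the shift along the tool's x, y, z normalised to -1 to 1, where 1 is 3 cm, then the turn, a rotation vector about the tool's x, y, z normalised to -1 to 1, where 1 is 0.1 rad. A call has 1 to 5 rows; each row shifts and turns the commanded pose from where the row before left it, along the tool's axes as they then stand; what a row does not reach is not made up. A row lasts 1/12 s, in which the tool goes at most 41.7 mm and 7.16 degrees, less where a joint would pass 70% of its speed; a pose out of reach is approached as far as the arm can. A call with a number of a shift or a turn outside -1 to 1 is refused whole. A call with a gripper value outside its range is refused whole. "jaw" is the opening, from 0 (shut) to 1 (fully open), set as the call begins (left out, the last holds). The fingers move at their own pace and stop on an object; "newtons" is the grip in N (left out, the last holds). Time passes only in rows, so rows that do not move let the fingers close. It gives the time, the measured TCP pose, the force, the opening and the grip force at its end, in the units of the state.
- env.observe(): the state, without advancing time (a new reading comes with each control period).
- env.snapshot(name): name is "scene" or "top"; returns the picture (384x512x3 uint8, red, green, blue); there is no depth.
- env.camera_params(name): a dict with "fx", "fy", "cx", "cy" (pixels), "k1" (the pictures are not rectified: a ray, as slopes to the right and down, at radius r is drawn at 1 + k1 r^2 times it, then the intrinsics apply), "rvec" (rotation vector, rad) and "tvec" (3), from world to camera coordinates, as OpenCV has them. Camera axes: x right, y down, z forward; pixel columns grow to the right and rows downward; lengths in m; the calibration is good to about 2 mm. A picture is of the moment at which its call begins. camera_params takes no time and is no camera call.
- env.job_done(): hands the job in; it is judged then, once.
The state is a dict: "t": time; "joints": joint angles; "joint_vel": joint speeds; "effort": joint torques, N m; "position": TCP position; "tcp_rot": TCP orientation; "wrist_force": force on the tool from outside, world axes, zero at the start; "wrist_torque": the same for the moment, N m; "width": finger opening in m; "grip_force": force on a finger pad.
Only numpy, scipy, OpenCV 4.12 (cv2) and the standard library are available. Lean on these libraries where they do the work, as an engineer would, in place of code of your own. Each camera call takes 0.05 s, during which the arm holds its last target. There are 200 camera calls.

## Working session

There is one attempt and no reset: what is moved stays moved. The work goes in short steps, Python scripts to look and compute and a tool call to move; the robot and the scene stay as the last step left them, time stands still between calls to the robot, and variables do not carry over. Pictures are saved under pics/ and viewed, at most 10 in all, crops included, and the job is handed in when it is done.

Besides the shell and the picture viewer there is one more tool, called after "Emit:" as a command line: name --argument value ..., lists and objects as JSON in quotes. send_rows: Moves the arm, as the interface text tells. Scaled input: -1 to 1 covers 3 cm each way for a shift and 0.1 rad each way for a turn. Its arguments: {"type":"object","properties":{"deltas":{"type":"string"},"jaw":{"type":"number"},"newtons":{"type":"number"}},"required":["deltas"]}

```bash
mkdir -p pics; ls
python3 - <<'E'
from plant import env
import cv2,numpy as np
for n in("scene","top"):
    im=env.snapshot(n); cv2.imwrite(f"pics/{n}0.png",im[:,:,::-1])
    p=env.camera_params(n); print(n,p); R=cv2.Rodrigues(np.array(p["rvec"],float))[0]; print("pos",-R.T@np.array(p["tvec"]).ravel())
print(env.observe(),env.pinch_z)
E
```

```text
pics
scene {'fx': 466.8858050500348, 'fy': 466.8858050500348, 'cx': 255.3150659888258, 'cy': 191.69107444021475, 'k1': -0.1339624932865225, 'rvec': array([ 2.02146671,  1.25168989, -0.53072697]), 'tvec': array([-0.27955217, -0.28701128,  1.73825794])}
pos [ 1.43373131 -0.42815888  0.97116428]
top {'fx': 452.3514901342819, 'fy': 452.3514901342819, 'cx': 251.06438915033752, 'cy': 198.25505359294579, 'k1': -0.11868177445072157, 'rvec': array([ 2.18025896, -2.15296609,  0.14315641]), 'tvec': array([0.02234919, 0.52613869, 1.24992387])}
pos [0.37435978 0.0453403  1.3028546 ]
{'t': 0.1, 'joints': array([-1.30002071e+00,  8.73833772e-02,  1.75210111e-01,  1.65981677e+00,
       -1.39249032e-05,  1.57078655e+00]), 'joint_vel': array([ 5.85972950e-05, -4.35556078e-04,  6.84459463e-04, -1.44862613e-03,
        1.46020946e-03, -2.84087536e-04]), 'effort': array([ 2.74056147e-03, -5.21561873e+01,  4.65654874e+01,  1.59185752e-02,
        1.39685208e-04, -4.57156446e-08]), 'position': array([ 0.14705192, -0.52975348,  0.23066423]), 'tcp_rot': array([ 9.90848224e-01,  1.34979407e-01, -8.74559636e-05, -5.90452865e-04]), 'wrist_force': array([-0.01648465,  0.08912693,  0.19604838]), 'wrist_torque': array([ 0.02469219, -0.03285476, -0.02093277]), 'grip_force': 0.0, 'width': 0.08551759596957532} 0.0187
```

View pics/scene0.png

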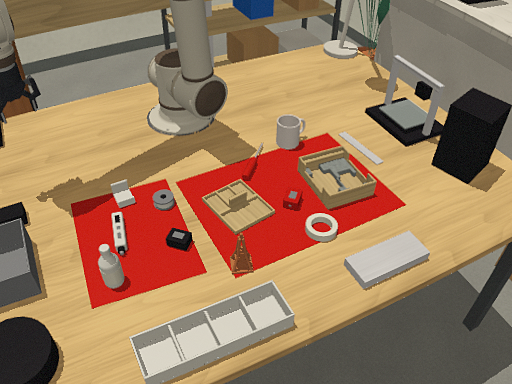

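View pics/top0.png

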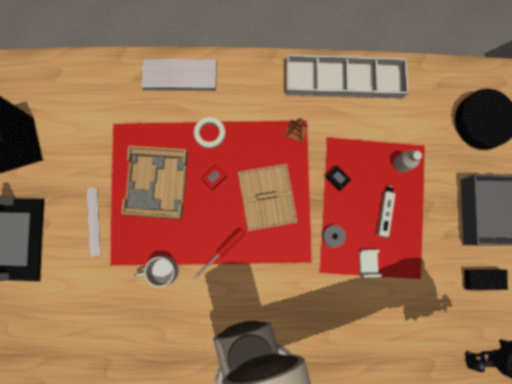

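The top view shows world +x up and +y left. In pixels: case (155,182), divider (268,197), pen (387,212), black block (338,178), spool (334,236) and red decoy (213,177).

```bash
cat > h.py <<'E'
import cv2,numpy as np
from plant import env
def cam(n):
    p=env.camera_params(n);K=np.array([[p["fx"],0,p["cx"]],[0,p["fy"],p["cy"]],[0,0,1]])
    return K,np.array([p["k1"],0,0,0.]),np.array(p["rvec"],float),np.array(p["tvec"],float).ravel()
def ray(n,px,z):
    K,d,r,t=cam(n);u=cv2.undistortPoints(np.array(px,float).reshape(-1,1,2),K,d).reshape(-1,2)
    R=cv2.Rodrigues(r)[0];c=-R.T@t;v=np.c_[u,np.ones(len(u))]@R
    return (c+v*((z-c[2])/v[:,2])[:,None])[:,:2]
def proj(n,X):
    K,d,r,t=cam(n);return cv2.projectPoints(np.array(X,float).reshape(-1,1,3),r,t,K,d)[0].reshape(-1,2)
def rect(pts):
    (c,s,a)=cv2.minAreaRect((pts*1000).astype(np.float32));
    if s[0]<s[1]: s=(s[1],s[0]);a+=90
    return np.round(c,1),np.round(s,1),round((a+90)%180-90,2)   # mm, long-side angle deg
def crop(im,x0,y0,x1,y1,k,name):
    cv2.imwrite(name,cv2.resize(im[y0:y1,x0:x1,::-1],None,fx=k,fy=k,interpolation=cv2.INTER_CUBIC))
E
python3 - <<'E'
from h import *
im=cv2.imread("pics/top0.png")[:,:,::-1]
a=cv2.resize(im[135:230,110:195],None,fx=4.6,fy=4.6,interpolation=cv2.INTER_CUBIC)
b=cv2.resize(im[150:280,320:415],None,fx=4.6*95/130,fy=4.6*95/130,interpolation=cv2.INTER_CUBIC)
h=min(len(a),len(b));cv2.imwrite("pics/c1.png",np.hstack([a[:h],b[:h]])[:,:,::-1])
ii=cv2.cvtColor(im,cv2.COLOR_RGB2HSV);print(ii[178,338],ii[170,360],ii[212,387],ii[236,325],ii[197,258],ii[130,190])
E
```

```text
[  6  12 107] [  1 203 185] [ 21  18 143] [  4  17 108] [ 17 114 155] [  1 212 182]
```

View pics/c1.png

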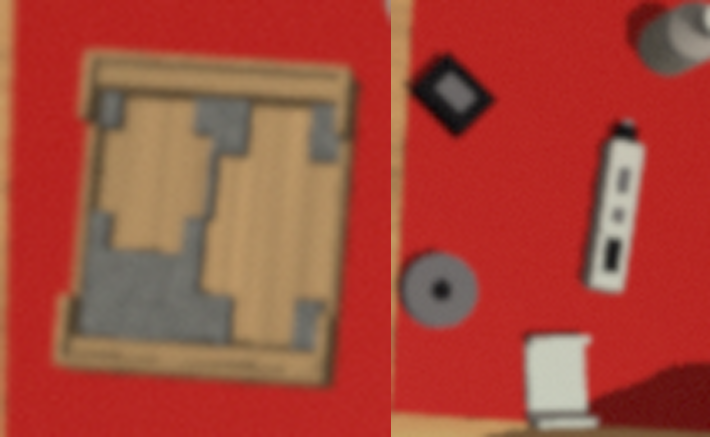

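Left crop: case +x points up (about 5° tilted), with the block cavity at upper left and the pen cavity along the right. Right crop: block, pen (nozzle at its top end) and spool all stand clear on the red mat.

```bash
cat >> h.py <<'E'
def meas(im,seed,z,box,thr=85,n="top"):
    d=im[:,:,0].astype(float)-im[:,:,1]
    x,y=seed;x0,x1,y0,y1=x-box,x+box,max(y-box,0),y+box
    k=4;s=cv2.resize(d[y0:y1,x0:x1],None,fx=k,fy=k,interpolation=cv2.INTER_LINEAR)
    m=(s<thr).astype(np.uint8);_,l=cv2.connectedComponents(m)
    i=l[box*k,box*k] or np.bincount(l[l>0]).argmax()
    c=cv2.findContours((l==i).astype(np.uint8),cv2.RETR_EXTERNAL,cv2.CHAIN_APPROX_NONE)[0]
    c=max(c,key=cv2.contourArea).reshape(-1,2)
    px=(c+.5)/k-.5+[x0,y0]
    return ray(n,px,z)
E
python3 - <<'E'
from h import *
im=cv2.imread("pics/top0.png")[:,:,::-1]
for n,s,z,b in[("case",(155,182),.028,42),("div",(268,197),.007,40),("pen",(387,212),.014,34),("block",(338,178),.016,18),("spool",(334,236),.014,18)]:
    print(n,*rect(meas(im,s,z,b)))
E
```

```text
case [570.3 305.3] [203.2 176.4] -3.21
div [534.1 -17. ] [175.6 145.3] 10.51
pen [ 496.9 -363.6] [153.1  41.2] -10.22
block [ 591.  -213.4] [105.3  88.7] -0.43
spool [ 423.4 -199.9] [102.3  86. ] -0.12
```

Run:
```python
from h import *
im=cv2.imread("pics/top0.png")[:,:,::-1].astype(int)
f=lambda g:np.dstack([g,0*g,0*g])
P=meas(f(im[:,:,0]),(338,178),.016,18,thr=100);print("block",*rect(P))
P=meas(f(im[:,:,0]-im[:,:,2]),(334,236),.014,18,thr=50);print("spool",*rect(P),cv2.minEnclosingCircle((P*1000).astype(np.float32)))
P=meas(f(im[:,:,0]-im[:,:,2]),(387,212),.014,34,thr=85);print("pen",*rect(P))
for n,s,z,b,C,L,W,th in[("case",(155,182),.028,42,(570.3,305.3),203,176,-4.5),("div",(268,197),.007,40,(534.1,-17),175,145,10.5)]:
    P=meas(im,s,z,b)*1000;t=np.radians(th);R=np.array([[np.cos(t),np.sin(t)],[-np.sin(t),np.cos(t)]]);Q=(P-C)@R.T
    for ax,sg,h in((0,1,L/2),(0,-1,L/2),(1,1,W/2),(1,-1,W/2)):
        o=1-ax;lim=(W if ax==0 else L)/2-18
        q=Q[(abs(Q[:,o])<lim)&(sg*Q[:,ax]>h-12)]
        a=np.polyfit(q[:,o],q[:,ax],1);print(n,"xy"[ax],sg,"off %.1f"%a[1],"angle %.2f"%(th+np.degrees(np.arctan(a[0]))*(1 if ax else -1)),len(q))
```

```text
block [ 591.9 -220.9] [61.5 49. ] 45.06
spool [ 423.  -208.2] [63.2 62. ] 45.37 ((423.0916748046875, -208.3822479248047), 32.78387451171875)
pen [ 497.1 -363.5] [152.6  40.4] -10.23
case x 1 off 100.9 angle -3.27 192
case x -1 off -101.0 angle -3.18 195
case y 1 off 82.9 angle -3.05 231
case y -1 off -87.6 angle -3.24 231
div x 1 off 86.9 angle 10.46 147
div x -1 off -87.1 angle 10.49 149
div y 1 off 71.6 angle 10.53 189
div y -1 off -72.1 angle 10.41 188
```

```bash
cat > plan.py <<'E'
import sys,numpy as np
from scipy.spatial.transform import Rotation as R
from plant import env
# total shift (units of 3 cm, tool axes now) and turn (units of .1 rad) from the present pose to x y z (mm) yaw (deg)
x,y,z,w=map(float,sys.argv[1:5]);o=env.observe();q=R.from_quat(o["tcp_rot"])
t=R.from_euler("z",w,degrees=True)*R.from_euler("x",np.pi)
print("t %.1f pos %s yaw %.2f width %.4f q %s"%(o["t"],np.round(o["position"]*1000,1),np.degrees(np.arctan2(*q.as_matrix()[1::-1,0])),o["width"],np.round(o["joints"],2)))
print("shift",np.round(q.inv().apply(np.array([x,y,z])/1000-o["position"])/.03,2),"shift if turned first",np.round(t.inv().apply(np.array([x,y,z])/1000-o["position"])/.03,2),"turn",np.round((q.inv()*t).as_rotvec()/.1,2))
E
python3 plan.py 497 -363.5 130 -10.2
python3 - <<'E'
from h import *
im=cv2.imread("pics/top0.png")[:,:,::-1];s=cv2.imread("pics/scene0.png")[:,:,::-1]
a=cv2.resize(im[160:235,230:305],(380,380),interpolation=cv2.INTER_CUBIC);b=cv2.resize(s[165:245,195:280],(400,380),interpolation=cv2.INTER_CUBIC)
cv2.imwrite("pics/c2.png",np.hstack([a,b])[:,:,::-1])
print(ray("top",[[406,160],[296,130]],.1))
E
```

```text
t 0.1 pos [ 147.1 -529.8  230.7] yaw 15.51 width 0.0855 q [-1.3   0.09  0.18  1.66 -0.    1.57]
shift [12.72 -2.22  3.36] shift if turned first [10.5  -7.52  3.36] turn [-0.01  0.    4.49]
[[ 0.62973422 -0.39675442]
 [ 0.70771344 -0.09113469]]
```

View pics/c2.png

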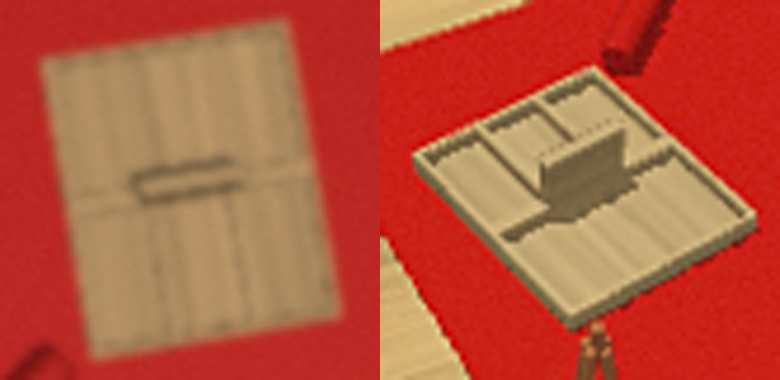

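The wide bay is on the divider's world +x side (lower half of the right crop, toward the tower). The handle runs across the tray's middle. Moving above the pen.

Emit:
send_rows --deltas "0 0 0 0 0 0.9; 0 0 0 0 0 0.9; 0 0 0 0 0 0.9; 0 0 0 0 0 0.9; 0 0 0 0 0 0.9" --jaw 1 --newtons 40

```text
t: 0.52
position: [0.1471, -0.5298, 0.2309]
tcp_rot: [0.996, -0.092, -0.0, -0.0]
wrist_force: [0.3, 0.5, -0.1]
width: 0.085
grip_force: 0.0
```

Emit:
send_rows --deltas "1 -0.7 0.2 0 0 0; 1 -0.7 0.2 0 0 0; 1 -0.7 0.2 0 0 0; 1 -0.7 0.2 0 0 0; 1 -0.7 0.2 0 0 0"

```text
t: 0.93
position: [0.3146, -0.4523, 0.2007]
tcp_rot: [0.996, -0.09, -0.0, -0.0]
wrist_force: [0.0, -1.2, 0.8]
width: 0.0854
grip_force: 0.0
```

Emit:
send_rows --deltas "1 -0.7 0.2 0 0 0; 1 -0.7 0.2 0 0 0; 1 -0.7 0.2 0 0 0; 1 -0.7 0.2 0 0 0; 1 -0.7 0.2 0 0 0"

```text
t: 1.35
position: [0.4812, -0.3756, 0.1706]
tcp_rot: [0.996, -0.089, -0.0, -0.0]
wrist_force: [0.3, -0.9, 0.4]
width: 0.0855
grip_force: 0.0
```

Emit:
send_rows --deltas "0.5 -0.5 0.4 0 0 0; 0 0 0 0 0 0; 0 0 0 0 0 0"

```text
t: 1.6
position: [0.4976, -0.3636, 0.1578]
tcp_rot: [0.996, -0.088, -0.001, -0.001]
wrist_force: [-0.0, -0.7, -0.2]
width: 0.0847
grip_force: 0.0
```

```bash
python3 plan.py 497 -363.5 4 -10.2
```

```text
t 1.6 pos [ 497.6 -363.6  157.8] yaw -10.14 width 0.0847 q [-0.63  0.23  0.2   1.54 -0.    2.69]
shift [-0.01  0.01  5.13] shift if turned first [-0.02  0.    5.13] turn [-0.01  0.02  0.01]
```

Emit:
send_rows --deltas "0 0 0.3 0 0 -1; 0 0 0.3 0 0 -1; 0 0 0.3 0 0 -1; 0 0 0.3 0 0 -1; 0 0 0.3 0 0 -1"

```text
t: 2.02
position: [0.4962, -0.3657, 0.1146]
tcp_rot: [0.987, 0.161, 0.0, 0.0]
wrist_force: [0.4, 0.2, -0.3]
width: 0.0855
grip_force: 0.0
```

Emit:
send_rows --deltas "0 0 0 0 0 -1; 0 0 0 0 0 -1; 0 0 0 0 0 -1; 0 0 0 0 0 -1; 0 0 0 0 0 -1"

```text
t: 2.43
position: [0.4962, -0.3657, 0.115]
tcp_rot: [0.916, 0.401, 0.0, 0.0]
wrist_force: [-1.1, -0.8, -0.2]
width: 0.0853
grip_force: 0.0
```

Emit:
send_rows --deltas "0 0 0 0 0 -1; 0 0 0 0 0 -1; 0 0 0 0 0 -1; 0 0 0 0 0 -1; 0 0 0 0 0 -1"

```text
t: 2.85
position: [0.4962, -0.3657, 0.115]
tcp_rot: [0.789, 0.615, -0.0, 0.0]
wrist_force: [-0.2, 0.7, 0.1]
width: 0.0852
grip_force: 0.0
```

Emit:
send_rows --deltas "0 0 0 0 0 -1; 0 0 0 0 0 -1; 0 0 0 0 0 -1; 0 0 0 0 0 -1; 0 0 0 0 0 -1"

```text
t: 3.27
position: [0.4962, -0.3657, 0.115]
tcp_rot: [0.612, 0.791, -0.0, 0.0]
wrist_force: [0.1, -0.8, -0.2]
width: 0.0853
grip_force: 0.0
```

Emit:
send_rows --deltas "0 0 0 0 0 -1; 0 0 0 0 0 -1; 0 0 0 0 0 -1; 0 0 0 0 0 -1; 0 0 0 0 0 -1"

```text
t: 3.68
position: [0.4962, -0.3657, 0.115]
tcp_rot: [0.397, 0.918, -0.0, 0.0]
wrist_force: [0.2, -0.4, -0.2]
width: 0.0853
grip_force: 0.0
```

Emit:
send_rows --deltas "0 0 0 0 0 -1; 0 0 0 0 0 -1; 0 0 0 0 0 -1; 0 0 0 0 0 -1; 0 0 0 0 0 -1"

```text
t: 4.1
position: [0.4962, -0.3657, 0.115]
tcp_rot: [0.158, 0.987, -0.0, 0.0]
wrist_force: [-0.6, 0.5, 1.1]
width: 0.0853
grip_force: 0.0
```

Emit:
send_rows --deltas "0 0 0 0 0 -1; 0 0 0 0 0 -0.4; 0 0 0 0 0 0; 0 0 0 0 0 0"

```text
t: 4.43
position: [0.4965, -0.3655, 0.1148]
tcp_rot: [0.092, 0.996, -0.0, 0.0]
wrist_force: [0.3, 0.5, 0.5]
width: 0.0855
grip_force: 0.0
```

```bash
python3 plan.py 497 -363.5 4 169.8
```

```text
t 4.4 pos [ 496.5 -365.5  114.8] yaw 169.48 width 0.0855 q [-0.63  0.23  0.12  1.45 -0.   -0.45]
shift [-0.    0.07  3.69] shift if turned first [-0.01  0.07  3.69] turn [-0.    0.   -0.06]
```

Emit:
send_rows --deltas "0 0.07 1 0 0 -0.06; 0 0 1 0 0 0; 0 0 1 0 0 0; 0 0 0.7 0 0 0; 0 0 0 0 0 0"

```text
t: 4.85
position: [0.4948, -0.3613, -0.0016]
tcp_rot: [0.088, 0.996, 0.002, -0.003]
wrist_force: [-0.3, -0.3, 0.2]
width: 0.0859
grip_force: 0.0
```

Emit:
send_rows --deltas "0 0 0 0 0 0; 0 0 0 0 0 0; 0 0 0 0 0 0; 0 0 0 0 0 0; 0 0 0 0 0 0" --jaw 0

```text
t: 5.27
position: [0.4983, -0.3633, 0.0051]
tcp_rot: [0.087, 0.996, -0.001, 0.001]
wrist_force: [1.5, 0.6, 0.4]
width: 0.0292
grip_force: 40.5
```

Emit:
send_rows --deltas "0 0 0 0 0 0; 0 0 0 0 0 0; 0 0 0 0 0 0"

```text
t: 5.52
position: [0.4984, -0.3633, 0.0051]
tcp_rot: [0.087, 0.996, -0.001, 0.001]
wrist_force: [-0.9, 1.4, 6.7]
width: 0.0292
grip_force: 41.5
```

```bash
python3 plan.py 568.3 269.4 110 176.8
```

```text
t 5.5 pos [ 498.4 -363.3    5.1] yaw 169.98 width 0.0292 q [-0.63  0.27 -0.05  1.24 -0.   -0.45]
shift [ 1.37 21.17 -3.53] shift if turned first [-1.15 21.19 -3.5 ] turn [-0.01  0.02 -1.19]
```

Emit:
send_rows --deltas "0 0 -0.4 0 0 0; 0 0 -0.8 0 0 -0.3; 0 0 -1 0 0 -0.3; 0 0 -0.9 0 0 -0.3; 0 0 -0.5 0 0 -0.3"

```text
t: 5.93
position: [0.4983, -0.3631, 0.1159]
tcp_rot: [0.027, 1.0, -0.001, 0.002]
wrist_force: [1.6, -0.4, -0.2]
width: 0.029
grip_force: 40.5
```

Emit:
send_rows --deltas "0 0.5 0 0 0 0; -0.05 1 0 0 0 0; -0.05 1 0 0 0 0; -0.05 1 0 0 0 0; -0.05 1 0 0 0 0"

```text
t: 6.35
position: [0.5104, -0.2261, 0.1108]
tcp_rot: [0.028, 1.0, 0.0, -0.0]
wrist_force: [1.1, 0.5, -0.7]
width: 0.0292
grip_force: 40.6
```

Emit:
send_rows --deltas "-0.05 1 0 0 0 0; -0.05 1 0 0 0 0; -0.05 1 0 0 0 0; -0.05 1 0 0 0 0; -0.05 1 0 0 0 0"

```text
t: 6.77
position: [0.5259, -0.0767, 0.111]
tcp_rot: [0.028, 1.0, 0.0, -0.0]
wrist_force: [0.3, -0.3, -0.8]
width: 0.0294
grip_force: 40.6
```

Emit:
send_rows --deltas "-0.05 1 0 0 0 0; -0.05 1 0 0 0 0; -0.05 1 0 0 0 0; -0.05 1 0 0 0 0; -0.05 1 0 0 0 0"

```text
t: 7.18
position: [0.5414, 0.0726, 0.111]
tcp_rot: [0.028, 1.0, 0.0, -0.0]
wrist_force: [0.9, -0.4, -1.0]
width: 0.029
grip_force: 40.6
```

Emit:
send_rows --deltas "-0.05 1 0 0 0 0; -0.05 1 0 0 0 0; -0.05 1 0 0 0 0; -0.05 1 0 0 0 0; -0.05 1 0 0 0 0"

```text
t: 7.6
position: [0.557, 0.2218, 0.1109]
tcp_rot: [0.028, 1.0, -0.0, -0.0]
wrist_force: [0.5, -0.6, -0.9]
width: 0.0287
grip_force: 40.6
```

Emit:
send_rows --deltas "-0.1 1 0 0 0 0; -0.1 0.7 0 0 0 0; 0 0 0 0 0 0; 0 0 0 0 0 0"

```text
t: 7.93
position: [0.5658, 0.2716, 0.1105]
tcp_rot: [0.027, 1.0, -0.0, -0.001]
wrist_force: [-1.0, -0.8, -0.2]
width: 0.0291
grip_force: 40.5
```

```bash
python3 plan.py 569.7 269.3 11 176.8
python3 - <<'E'
from h import *
im=env.snapshot("top");crop(im,100,110,230,230,5,"pics/p1.png")
E
```

```text
t 7.9 pos [565.8 271.6 110.5] yaw 176.95 width 0.0291 q [ 0.45  0.26  0.14  1.45 -0.    0.5 ]
shift [-0.14 -0.07  3.32] shift if turned first [-0.13 -0.07  3.32] turn [-0.01 -0.01  0.03]
```

View pics/p1.png

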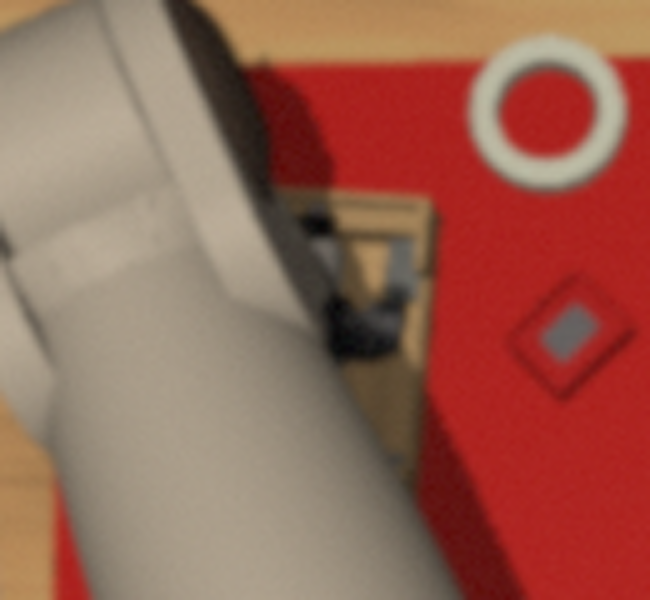

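The arm hides most of the case from above, with only its right edge (x about 420 in the crop) visible, so I go by the numbers. Lowering gently.

Emit:
send_rows --deltas "-0.14 -0.07 0.5 0 0 0; 0 0 0.7 0 0 0; 0 0 0.7 0 0 0; 0 0 0.4 0 0 0; 0 0 0.2 0 0 0"

```text
t: 8.4
position: [0.5698, 0.2668, 0.0343]
tcp_rot: [0.028, 1.0, -0.001, -0.001]
wrist_force: [0.5, -0.3, -1.1]
width: 0.0294
grip_force: 40.5
```

Emit:
send_rows --deltas "0 0 0.2 0 0 0; 0 0 0.2 0 0 0; 0 0 0.15 0 0 0; 0 0 0.1 0 0 0; 0 0 0 0 0 0"

```text
t: 8.82
position: [0.57, 0.2681, 0.0173]
tcp_rot: [0.027, 1.0, 0.0, -0.001]
wrist_force: [-6.5, 0.8, 1.2]
width: 0.0291
grip_force: 40.8
```

Emit:
send_rows --deltas "0 0 0.1 0 0 0; 0 0 0.07 0 0 0; 0 0 0 0 0 0; 0 0 0 0 0 0"

```text
t: 9.15
position: [0.5701, 0.2683, 0.0127]
tcp_rot: [0.027, 1.0, 0.0, -0.001]
wrist_force: [-6.7, 0.8, 1.7]
width: 0.0293
grip_force: 40.8
```

```bash
python3 plan.py 569.7 269.3 10.3 176.8
```

```text
t 9.2 pos [570.1 268.3  12.7] yaw 176.87 width 0.0293 q [ 0.44  0.3  -0.    1.27  0.    0.49]
shift [0.01 0.03 0.08] shift if turned first [0.01 0.03 0.08] turn [ 0.01 -0.01  0.01]
```

Emit:
send_rows --deltas "0.06 0.02 0 0 0 0; 0.05 0 0 0 0 0; 0 0 0 0 0 0"

```text
t: 9.4
position: [0.5679, 0.269, 0.0124]
tcp_rot: [0.027, 1.0, 0.0, 0.001]
wrist_force: [0.3, 0.1, -1.0]
width: 0.0294
grip_force: 40.6
```

Emit:
send_rows --deltas "0 0 0.06 0 0 0; 0 0 0.04 0 0 0; 0 0 0 0 0 0; 0 0 0 0 0 0"

```text
t: 9.73
position: [0.5681, 0.269, 0.01]
tcp_rot: [0.027, 1.0, 0.0, 0.001]
wrist_force: [-3.4, -1.8, 9.5]
width: 0.0294
grip_force: 41.6
```

Emit:
send_rows --deltas "0 0 0 0 0 0; 0 0 0 0 0 0; 0 0 0 0 0 0; 0 0 0 0 0 0" --jaw 0.5

```text
t: 10.07
position: [0.5676, 0.2689, 0.0084]
tcp_rot: [0.027, 1.0, -0.0, -0.0]
wrist_force: [0.7, 0.8, -0.2]
width: 0.0429
grip_force: 0.0
```

Emit:
send_rows --deltas "0 0 -0.3 0 0 0; 0 0 -0.8 0 0 0; 0 0 -1 0 0 0; 0 0 -1 0 0 0; 0 0 -0.7 0 0 0"

```text
t: 10.48
position: [0.5681, 0.2692, 0.1263]
tcp_rot: [0.027, 1.0, 0.001, 0.001]
wrist_force: [0.4, 0.6, 0.5]
width: 0.0429
grip_force: 0.0
```

```bash
python3 plan.py 591.9 -220.9 120 225
```

```text
t 10.5 pos [568.1 269.2 126.3] yaw 176.86 width 0.0429 q [0.44 0.26 0.17 1.48 0.   0.5 ]
shift [ -1.69 -16.27   0.19] shift if turned first [ 10.99 -12.11   0.21] turn [ 0.    0.03 -8.4 ]
```

Emit:
send_rows --deltas "-0.1 -1 0 0 0 0; -0.1 -1 0 0 0 0; -0.1 -1 0 0 0 0; -0.1 -1 0 0 0 0; -0.1 -1 0 0 0 0" --jaw 1

```text
t: 10.9
position: [0.5743, 0.1171, 0.1235]
tcp_rot: [0.027, 1.0, 0.0, 0.0]
wrist_force: [0.2, 0.1, 0.3]
width: 0.0854
grip_force: 0.0
```

Emit:
send_rows --deltas "-0.1 -1 0 0 0 0; -0.1 -1 0 0 0 0; -0.1 -1 0 0 0 0; -0.1 -1 0 0 0 0; -0.1 -1 0 0 0 0"

```text
t: 11.32
position: [0.5811, -0.0337, 0.1235]
tcp_rot: [0.027, 1.0, -0.0, 0.0]
wrist_force: [0.1, -0.6, -0.4]
width: 0.0854
grip_force: 0.0
```

Emit:
send_rows --deltas "-0.1 -1 0 0 0 0; -0.1 -1 0 0 0 0; -0.1 -1 0 0 0 0; -0.1 -1 0 0 0 0; -0.1 -1 0 0 0 0"

```text
t: 11.73
position: [0.5879, -0.1844, 0.1235]
tcp_rot: [0.027, 1.0, -0.0, 0.0]
wrist_force: [0.9, 0.6, 0.7]
width: 0.0854
grip_force: 0.0
```

Emit:
send_rows --deltas "-0.15 -1 0 0 0 0; 0 -0.3 0 0 0 -1; 0 0 0 0 0 -1; 0 0 0 0 0 -1; 0 0 0 0 0 -1"

```text
t: 12.15
position: [0.5902, -0.2226, 0.1232]
tcp_rot: [-0.174, 0.985, -0.0, 0.0]
wrist_force: [0.1, -0.2, 0.3]
width: 0.0858
grip_force: 0.0
```

Emit:
send_rows --deltas "0 0 0 0 0 -1; 0 0 0 0 0 -1; 0 0 0 0 0 -1; 0 0 0 0 0 -1; 0 0 0 0 0 -0.4"

```text
t: 12.57
position: [0.5903, -0.222, 0.1234]
tcp_rot: [-0.385, 0.923, -0.0, 0.0]
wrist_force: [0.6, -1.3, 0.1]
width: 0.0854
grip_force: 0.0
```

Emit:
send_rows --deltas "0 0 0 0 0 0; 0 0 0 0 0 0"

```text
t: 12.73
position: [0.5903, -0.2221, 0.1231]
tcp_rot: [-0.382, 0.924, -0.0, 0.0]
wrist_force: [-0.3, 0.5, 0.5]
width: 0.0852
grip_force: 0.0
```

```bash
python3 plan.py 591.9 -220.9 4 225
python3 - <<'E'
from h import *
im=env.snapshot("top");crop(im,110,130,200,230,5,"pics/p2.png")
E
```

```text
t 12.7 pos [ 590.3 -222.1  123.1] yaw -135.11 width 0.0852 q [-0.36  0.27  0.17  1.48 -0.   -1.14]
shift [-0.06 -0.01  3.97] shift if turned first [-0.06 -0.01  3.97] turn [-0.    0.   -0.02]
```

View pics/p2.png

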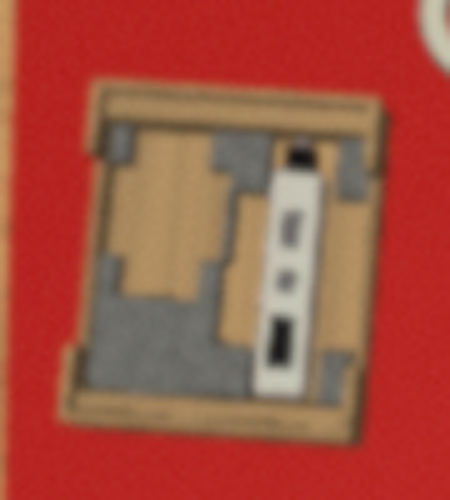

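The pen lies flat in its cavity, from (295,150) to (280,390) in the crop, nozzle between the upper cheeks. Now the block.

Emit:
send_rows --deltas "-0.06 0 1 0 0 0; 0 0 1 0 0 0; 0 0 1 0 0 0; 0 0 0.6 0 0 0; 0 0 0.4 0 0 0"

```text
t: 13.2
position: [0.5904, -0.2203, 0.0001]
tcp_rot: [-0.382, 0.924, 0.001, -0.001]
wrist_force: [-0.2, 0.3, 0.5]
width: 0.0853
grip_force: 0.0
```

Emit:
send_rows --deltas "0 0 0 0 0 0; 0 0 0 0 0 0; 0 0 0 0 0 0; 0 0 0 0 0 0; 0 0 0 0 0 0" --jaw 0

```text
t: 13.62
position: [0.5927, -0.2212, 0.0048]
tcp_rot: [-0.383, 0.924, -0.001, 0.001]
wrist_force: [0.4, -0.1, 5.5]
width: 0.0443
grip_force: 42.7
```

Emit:
send_rows --deltas "0 0 0 0 0 0; 0 0 0 0 0 0"

```text
t: 13.78
position: [0.5928, -0.2212, 0.0049]
tcp_rot: [-0.383, 0.924, -0.001, 0.001]
wrist_force: [-0.5, 0.3, 5.8]
width: 0.0445
grip_force: 42.9
```

```bash
python3 plan.py 602.6 345.6 120 266.8
python3 - <<'E'
from h import *
# case centre refit and block-cavity check from picture p2: re-measure case outline is unchanged (fixed); pen centre in case
im=env.snapshot("top").astype(int)
E
```

```text
t 13.8 pos [ 592.8 -221.2    4.9] yaw -135.02 width 0.0445 q [-0.36  0.31 -0.01  1.25 -0.   -1.14]
shift [-13.59  13.12  -3.86] shift if turned first [-18.88   0.73  -3.84] turn [-0.03  0.   -7.3 ]
```

Emit:
send_rows --deltas "0 0 -0.4 0 0 0; 0 0 -0.8 0 0 -0.3; 0 0 -1 0 0 -1; 0 0 -1 0 0 -1; 0 0 -0.6 0 0 -1"

```text
t: 14.25
position: [0.5923, -0.221, 0.1213]
tcp_rot: [-0.531, 0.847, -0.002, 0.001]
wrist_force: [1.1, 0.0, -2.0]
width: 0.0442
grip_force: 41.9
```

Emit:
send_rows --deltas "0 0 0 0 0 -1; 0 0 0 0 0 -1; 0 0 0 0 0 -1; 0 0 0 0 0 -1; -0.5 0 0 0 0 0"

```text
t: 14.67
position: [0.5923, -0.2072, 0.1176]
tcp_rot: [-0.688, 0.725, -0.001, -0.0]
wrist_force: [-0.4, -0.3, -0.3]
width: 0.0444
grip_force: 41.8
```

Emit:
send_rows --deltas "-1 0.04 0 0 0 0; -1 0.04 0 0 0 0; -1 0.04 0 0 0 0; -1 0.04 0 0 0 0; -1 0.04 0 0 0 0"

```text
t: 15.08
position: [0.5944, -0.0536, 0.1176]
tcp_rot: [-0.686, 0.727, -0.0, 0.0]
wrist_force: [0.6, -0.9, -0.8]
width: 0.0445
grip_force: 41.8
```

Emit:
send_rows --deltas "-1 0.04 0 0 0 0; -1 0.04 0 0 0 0; -1 0.04 0 0 0 0; -1 0.04 0 0 0 0; -1 0.04 0 0 0 0"

```text
t: 15.5
position: [0.5966, 0.0966, 0.1177]
tcp_rot: [-0.686, 0.727, -0.0, 0.0]
wrist_force: [0.8, 0.5, -0.8]
width: 0.0444
grip_force: 41.8
```

Emit:
send_rows --deltas "-1 0.04 0 0 0 0; -1 0.04 0 0 0 0; -1 0.04 0 0 0 0; -1 0.04 0 0 0 0; -1 0.04 0 0 0 0"

```text
t: 15.92
position: [0.5988, 0.2467, 0.1176]
tcp_rot: [-0.686, 0.727, -0.0, 0.0]
wrist_force: [-0.1, 0.4, -0.9]
width: 0.0444
grip_force: 41.8
```

Emit:
send_rows --deltas "-1 0.04 0 0 0 0; -1 0.04 0 0 0 0; -0.8 0.04 0 0 0 0; -0.4 0 0 0 0 0; 0 0 0 0 0 0"

```text
t: 16.33
position: [0.6003, 0.3434, 0.1168]
tcp_rot: [-0.688, 0.726, 0.0, 0.0]
wrist_force: [-0.3, 0.0, -1.2]
width: 0.0444
grip_force: 41.8
```

```bash
python3 plan.py 602.6 345.6 10 266.8
```

```text
t 16.3 pos [600.3 343.4 116.8] yaw -93.11 width 0.0444 q [ 0.52  0.42  0.36  1.51  0.   -1.  ]
shift [-0.07 -0.07  3.56] shift if turned first [-0.08 -0.07  3.56] turn [0.   0.   0.02]
```

Emit:
send_rows --deltas "-0.07 -0.07 0.5 0 0 0; 0 0 0.7 0 0 0; 0 0 0.7 0 0 0; 0 0 0.5 0 0 0; 0 0 0.3 0 0 0"

```text
t: 16.75
position: [0.6026, 0.3411, 0.0339]
tcp_rot: [-0.686, 0.727, 0.0, -0.001]
wrist_force: [-0.4, 0.4, -1.8]
width: 0.0445
grip_force: 41.9
```

Emit:
send_rows --deltas "0 0 0.2 0 0 0; 0 0 0.2 0 0 0; 0 0 0.15 0 0 0; 0 0 0.1 0 0 0; 0 0 0 0 0 0"

```text
t: 17.17
position: [0.6034, 0.3425, 0.0161]
tcp_rot: [-0.687, 0.727, -0.0, -0.0]
wrist_force: [0.8, -0.2, -1.9]
width: 0.0441
grip_force: 41.9
```

Emit:
send_rows --deltas "0 0 0.08 0 0 0; 0 0 0.06 0 0 0; 0 0 0 0 0 0; 0 0 0 0 0 0"

```text
t: 17.5
position: [0.6034, 0.3426, 0.0121]
tcp_rot: [-0.687, 0.726, -0.0, 0.0]
wrist_force: [-0.2, -1.0, -0.9]
width: 0.0443
grip_force: 41.9
```

```bash
python3 plan.py 602.6 345.6 10 266.8
```

```text
t 17.5 pos [603.4 342.6  12.1] yaw -93.18 width 0.0443 q [ 0.52  0.45  0.19  1.31 -0.   -1.  ]
shift [-0.1   0.03  0.07] shift if turned first [-0.1   0.03  0.07] turn [-0.  0.  0.]
```

Emit:
send_rows --deltas "-0.07 0.02 0.04 0 0 0; 0 0 0.04 0 0 0; 0 0 0.02 0 0 0; 0 0 0 0 0 0; 0 0 0 0 0 0"

```text
t: 17.92
position: [0.603, 0.3451, 0.0099]
tcp_rot: [-0.687, 0.726, 0.0, 0.001]
wrist_force: [-2.8, 0.8, 4.7]
width: 0.0441
grip_force: 42.7
```

Emit:
send_rows --deltas "0 0 0 0 0 0; 0 0 0 0 0 0; 0 0 0 0 0 0; 0 0 0 0 0 0" --jaw 0.64

```text
t: 18.25
position: [0.6029, 0.3446, 0.0087]
tcp_rot: [-0.687, 0.727, -0.0, -0.0]
wrist_force: [-0.1, -0.6, 0.6]
width: 0.0549
grip_force: 0.0
```

Emit:
send_rows --deltas "0 0 -0.3 0 0 0; 0 0 -0.8 0 0 0; 0 0 -1 0 0 0; 0 0 -1 0 0 0; 0 0 -0.7 0 0 0"

```text
t: 18.67
position: [0.6033, 0.3449, 0.1268]
tcp_rot: [-0.687, 0.727, -0.0, 0.001]
wrist_force: [0.4, 0.1, 0.2]
width: 0.0547
grip_force: 0.0
```

```bash
python3 plan.py 534.1 -17 120 280.5
```

```text
t 18.7 pos [603.3 344.9 126.8] yaw -93.19 width 0.0547 q [ 0.52  0.43  0.38  1.52 -0.   -1.  ]
shift [12.17  1.63  0.2 ] shift if turned first [11.44  4.47  0.23] turn [-0.03  0.01 -2.39]
```

Emit:
send_rows --deltas "1 0.13 0 0 0 0; 1 0.13 0 0 0 0; 1 0.13 0 0 0 0; 1 0.13 0 0 0 0; 1 0.13 0 0 0 0"

```text
t: 19.08
position: [0.5747, 0.1948, 0.1237]
tcp_rot: [-0.687, 0.726, -0.0, 0.0]
wrist_force: [0.0, -0.4, 0.8]
width: 0.0547
grip_force: 0.0
```

Emit:
send_rows --deltas "1 0.13 0 0 0 0; 1 0.13 0 0 0 0; 1 0.13 0 0 0 0; 1 0.13 0 0 0 0; 1 0.13 0 0 0 0"

```text
t: 19.5
position: [0.5469, 0.046, 0.1238]
tcp_rot: [-0.687, 0.726, -0.0, 0.0]
wrist_force: [1.1, 0.5, 0.7]
width: 0.0548
grip_force: 0.0
```

Emit:
send_rows --deltas "1 0.2 0 0 0 0; 0.8 0.1 0 0 0 0; 0.3 0 0 0 0 -0.8; 0 0 0 0 0 -0.8; 0 0 0 0 0 -0.8"

```text
t: 19.92
position: [0.5348, -0.0161, 0.1239]
tcp_rot: [0.77, -0.638, 0.0, -0.0]
wrist_force: [0.5, -0.3, -0.2]
width: 0.0549
grip_force: 0.0
```

Emit:
send_rows --deltas "0 0 0 0 0 0; 0 0 0 0 0 0"

```text
t: 20.08
position: [0.5349, -0.0151, 0.1236]
tcp_rot: [0.768, -0.64, 0.0, -0.0]
wrist_force: [0.0, -0.7, 0.1]
width: 0.0545
grip_force: 0.0
```

```bash
python3 plan.py 534.1 -17 16 280.5
python3 - <<'E'
from h import *
im=env.snapshot("top");a=cv2.resize(im[130:230,110:200],(450,500),interpolation=cv2.INTER_CUBIC)
cv2.imwrite("pics/p3.png",a[:,:,::-1])
E
```

```text
t 20.1 pos [534.9 -15.1 123.6] yaw -79.58 width 0.0545 q [-0.03  0.04 -0.08  1.45 -0.   -1.78]
shift [0.06 0.04 3.59] shift if turned first [0.06 0.04 3.59] turn [-0.01 -0.   -0.01]
```

View pics/p3.png

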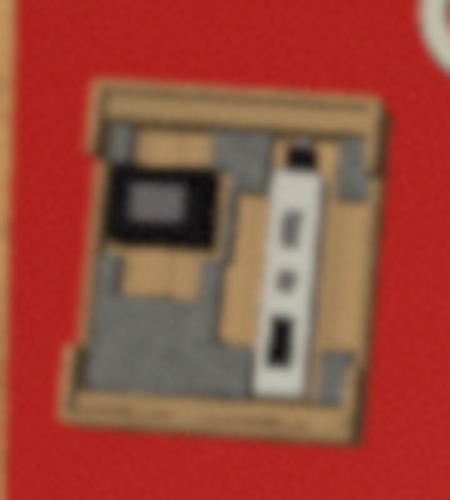

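The block (dark rectangle about (162,208)) lies flat between its corner pads, and the pen is still in place. Gripping the divider handle.

Emit:
send_rows --deltas "0.06 0.04 0.7 0 0 0; 0 0 1 0 0 0; 0 0 1 0 0 0; 0 0 0.6 0 0 0; 0 0 0.3 0 0 0"

```text
t: 20.55
position: [0.5324, -0.0168, 0.0123]
tcp_rot: [0.769, -0.64, -0.001, 0.001]
wrist_force: [-0.5, 0.2, -0.3]
width: 0.0545
grip_force: 0.0
```

Emit:
send_rows --deltas "0 0 0 0 0 0; 0 0 0 0 0 0; 0 0 0 0 0 0; 0 0 0 0 0 0; 0 0 0 0 0 0" --jaw 0 --newtons 60

```text
t: 20.97
position: [0.5352, -0.017, 0.0169]
tcp_rot: [0.769, -0.639, 0.001, -0.001]
wrist_force: [0.8, 0.8, 4.7]
width: 0.0089
grip_force: 59.3
```

Emit:
send_rows --deltas "0 0 0 0 0 0; 0 0 0 0 0 0"

```text
t: 21.13
position: [0.5352, -0.017, 0.0169]
tcp_rot: [0.769, -0.639, 0.001, -0.001]
wrist_force: [0.7, 1.0, 5.8]
width: 0.0095
grip_force: 59.5
```

```bash
python3 plan.py 570.3 305.3 150 266.8
```

```text
t 21.1 pos [535.2 -17.   16.9] yaw -79.44 width 0.0095 q [-0.03  0.07 -0.25  1.24  0.   -1.79]
shift [-10.35  -3.13  -4.43] shift if turned first [-10.79  -0.57  -4.44] turn [-0.03 -0.    2.4 ]
```

Emit:
send_rows --deltas "0 0 -0.3 0 0 0; 0 0 -0.7 0 0 0; 0 0 -1 0 0 0; 0 0 -1 0 0 0.4; 0 0 -0.9 0 0 0.4"

```text
t: 21.55
position: [0.5338, -0.0171, 0.1344]
tcp_rot: [0.742, -0.67, 0.0, -0.0]
wrist_force: [-0.1, 0.2, -1.8]
width: 0.0093
grip_force: 58.6
```

Emit:
send_rows --deltas "0 0 -0.4 0 0 0.5; 0 0 -0.1 0 0 0.5; -0.3 0 0 0 0 0.4; -0.7 -0.05 0 0 0 0.2; -1 -0.05 0 0 0 0"

```text
t: 21.97
position: [0.5393, 0.042, 0.148]
tcp_rot: [-0.686, 0.728, -0.0, 0.0]
wrist_force: [1.4, 0.3, -2.0]
width: 0.0092
grip_force: 58.6
```

Emit:
send_rows --deltas "-1 -0.05 0 0 0 0; -1 -0.05 0 0 0 0; -1 -0.05 0 0 0 0; -1 -0.05 0 0 0 0; -1 -0.05 0 0 0 0"

```text
t: 22.38
position: [0.555, 0.1935, 0.1477]
tcp_rot: [-0.687, 0.727, -0.0, 0.0]
wrist_force: [0.4, -0.7, -1.5]
width: 0.0089
grip_force: 58.6
```

Emit:
send_rows --deltas "-1 -0.05 0 0 0 0; -1 -0.05 0 0 0 0; -0.8 -0.05 0 0 0 0; -0.5 -0.05 0 0 0 0; -0.3 0 0 0 0 0"

```text
t: 22.8
position: [0.5669, 0.3014, 0.1471]
tcp_rot: [-0.688, 0.726, 0.0, -0.0]
wrist_force: [-0.0, 0.1, -1.9]
width: 0.0093
grip_force: 58.6
```

Emit:
send_rows --deltas "0 0 0 0 0 0; 0 0 0 0 0 0"

```text
t: 22.97
position: [0.567, 0.2993, 0.1471]
tcp_rot: [-0.687, 0.726, -0.0, -0.0]
wrist_force: [0.7, 0.6, -1.4]
width: 0.0095
grip_force: 58.6
```

```bash
python3 plan.py 570.3 305.3 60 266.8
```

```text
t 23.0 pos [567.  299.3 147.1] yaw -93.17 width 0.0095 q [ 0.49  0.29  0.25  1.53 -0.   -1.03]
shift [-0.21 -0.1   2.9 ] shift if turned first [-0.21 -0.1   2.9 ] turn [ 0.   -0.01  0.01]
```

Emit:
send_rows --deltas "-0.2 -0.1 0.3 0 0 0; 0 0 0.5 0 0 0; 0 0 0.5 0 0 0; 0 0 0.4 0 0 0; 0 0 0.2 0 0 0"

```text
t: 23.38
position: [0.57, 0.3043, 0.0877]
tcp_rot: [-0.687, 0.727, 0.0, -0.001]
wrist_force: [0.1, -0.1, -2.4]
width: 0.0094
grip_force: 58.6
```

Emit:
send_rows --deltas "0 0 0 0 0 0; 0 0 0 0 0 0"

```text
t: 23.55
position: [0.5705, 0.305, 0.0901]
tcp_rot: [-0.687, 0.727, -0.0, -0.0]
wrist_force: [0.4, -0.5, -1.2]
width: 0.0089
grip_force: 58.6
```

```bash
python3 plan.py 570.3 305.3 60 266.8
```

```text
t 23.6 pos [570.5 305.   90.1] yaw -93.21 width 0.0089 q [ 0.49  0.31  0.16  1.42 -0.   -1.02]
shift [-0.01  0.01  1.  ] shift if turned first [-0.01  0.01  1.  ] turn [ 0. -0. -0.]
```

Emit:
send_rows --deltas "0 0 0.2 0 0 0; 0 0 0.25 0 0 0; 0 0 0.2 0 0 0; 0 0 0.15 0 0 0; 0 0 0.1 0 0 0"

```text
t: 23.97
position: [0.5702, 0.3053, 0.062]
tcp_rot: [-0.687, 0.726, 0.0, -0.0]
wrist_force: [0.6, 0.7, -1.8]
width: 0.0097
grip_force: 58.6
```

Emit:
send_rows --deltas "0 0 0.06 0 0 0; 0 0 0.04 0 0 0; 0 0 0 0 0 0; 0 0 0 0 0 0"

```text
t: 24.3
position: [0.5706, 0.3055, 0.0602]
tcp_rot: [-0.687, 0.726, -0.0, 0.0]
wrist_force: [0.2, -0.6, -2.5]
width: 0.009
grip_force: 58.6
```

Emit:
send_rows --deltas "0 0 0.03 0 0 0; 0 0 0.03 0 0 0; 0 0 0 0 0 0; 0 0 0 0 0 0"

```text
t: 24.63
position: [0.5707, 0.3055, 0.0589]
tcp_rot: [-0.687, 0.726, -0.0, 0.0]
wrist_force: [-1.2, -0.4, 4.1]
width: 0.009
grip_force: 59.3
```

Emit:
send_rows --deltas "0 0 0 0 0 0; 0 0 0 0 0 0; 0 0 0 0 0 0; 0 0 0 0 0 0" --jaw 0.4 --newtons 40

```text
t: 24.97
position: [0.5705, 0.3054, 0.058]
tcp_rot: [-0.687, 0.726, 0.0, -0.0]
wrist_force: [0.4, -0.3, 0.0]
width: 0.0343
grip_force: 0.0
```

Emit:
send_rows --deltas "0 0 -0.2 0 0 0; 0 0 -0.6 0 0 0; 0 0 -1 0 0 0; 0 0 -0.8 0 0 0; 0 0 -0.4 0 0 0"

```text
t: 25.38
position: [0.5713, 0.3059, 0.1522]
tcp_rot: [-0.687, 0.726, -0.001, 0.002]
wrist_force: [1.5, 0.1, 0.1]
width: 0.034
grip_force: 0.0
```

```bash
python3 plan.py 423 -208.3 120 176.8
```

```text
t 25.4 pos [571.3 305.9 152.2] yaw -93.19 width 0.0340 q [ 0.49  0.31  0.28  1.54 -0.   -1.02]
shift [17.39  3.99  1.02] shift if turned first [  3.98 -17.39   1.07] turn [-1.000e-02  5.000e-02  1.571e+01]
```

Emit:
send_rows --deltas "1 0.23 0 0 0 0; 1 0.23 0 0 0 0; 1 0.23 0 0 0 0; 1 0.23 0 0 0 0; 1 0.23 0 0 0 0" --jaw 1

```text
t: 25.8
position: [0.527, 0.1563, 0.1478]
tcp_rot: [-0.687, 0.726, 0.0, -0.0]
wrist_force: [-0.2, -0.5, 0.2]
width: 0.0854
grip_force: 0.0
```

Emit:
send_rows --deltas "1 0.23 0 0 0 0; 1 0.23 0 0 0 0; 1 0.23 0 0 0 0; 1 0.23 0 0 0 0; 1 0.23 0 0 0 0"

```text
t: 26.22
position: [0.4842, 0.0085, 0.148]
tcp_rot: [-0.687, 0.726, -0.0, 0.0]
wrist_force: [0.3, 0.1, 0.4]
width: 0.0856
grip_force: 0.0
```

Emit:
send_rows --deltas "1 0.23 0 0 0 0; 1 0.23 0 0 0 0; 1 0.23 0 0 0 0; 1 0.23 0 0 0 0; 1 0.23 0.2 0 0 0"

```text
t: 26.63
position: [0.4419, -0.1396, 0.143]
tcp_rot: [-0.687, 0.726, -0.001, 0.0]
wrist_force: [0.5, 0.2, 0.6]
width: 0.0852
grip_force: 0.0
```

Emit:
send_rows --deltas "1 0.23 0.3 0 0 0; 1 0.23 0.3 0 0 0; 0.4 0.1 0.2 0 0 0.7; 0 0 0 0 0 1; 0 0 0 0 0 1"

```text
t: 27.05
position: [0.4206, -0.21, 0.1174]
tcp_rot: [-0.58, 0.814, 0.0, -0.0]
wrist_force: [0.3, 0.1, 0.0]
width: 0.0854
grip_force: 0.0
```

Emit:
send_rows --deltas "0 0 0 0 0 1; 0 0 0 0 0 1; 0 0 0 0 0 1; 0 0 0 0 0 1; 0 0 0 0 0 1"

```text
t: 27.47
position: [0.4212, -0.2091, 0.118]
tcp_rot: [-0.362, 0.932, 0.0, -0.0]
wrist_force: [0.9, 0.0, -0.4]
width: 0.0859
grip_force: 0.0
```

Emit:
send_rows --deltas "0 0 0 0 0 1; 0 0 0 0 0 1; 0 0 0 0 0 1; 0 0 0 0 0 1; 0 0 0 0 0 1"

```text
t: 27.88
position: [0.4213, -0.209, 0.118]
tcp_rot: [-0.12, 0.993, 0.0, -0.0]
wrist_force: [0.3, -0.1, 0.5]
width: 0.0855
grip_force: 0.0
```

Emit:
send_rows --deltas "0 0 0 0 0 1; 0 0 0 0 0 1; 0 0 0 0 0 1; 0 0 0 0 0 0; 0 0 0 0 0 0"

```text
t: 28.3
position: [0.4213, -0.2091, 0.118]
tcp_rot: [0.026, 1.0, 0.0, -0.0]
wrist_force: [-0.3, 0.1, -0.3]
width: 0.0855
grip_force: 0.0
```

```bash
python3 plan.py 423 -208.3 3 176.8;  python3 - <<'E'
from h import *
im=env.snapshot("top");a=cv2.resize(im[130:230,110:200],(450,500),interpolation=cv2.INTER_CUBIC)
s=env.snapshot("scene");b=cv2.resize(s[140:215,290:382],(345,500),interpolation=cv2.INTER_CUBIC)
cv2.imwrite("pics/p4.png",np.hstack([a,b])[:,:,::-1])
E
```

```text
t 28.3 pos [ 421.3 -209.1  118. ] yaw 177.04 width 0.0855 q [-0.46 -0.12 -0.24  1.44 -0.   -0.41]
shift [-0.06  0.03  3.83] shift if turned first [-0.06  0.03  3.83] turn [ 0.   -0.    0.04]
```

View pics/p4.png

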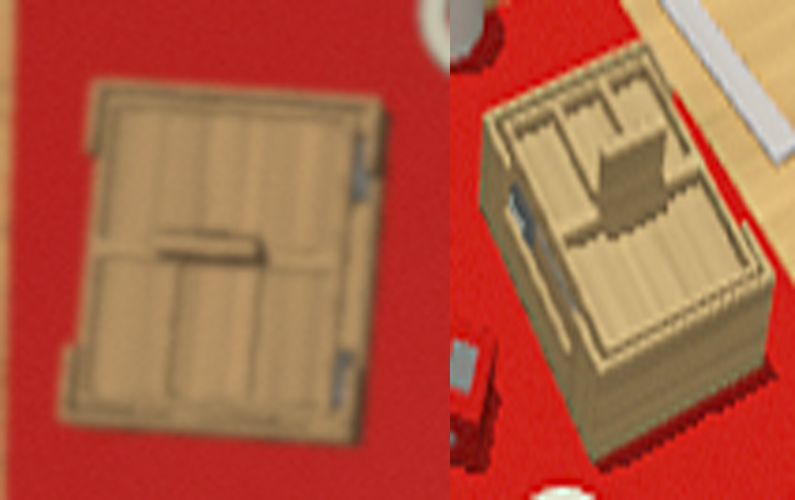

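The divider sits level in the case with its wide bay at the top (world +x) side, and the handle is at (210,247) in the left crop. Now the spool.

Emit:
send_rows --deltas "-0.06 0.03 0.7 0 0 0; 0 0 1 0 0 0; 0 0 1 0 0 0; 0 0 0.7 0 0 0; 0 0 0.45 0 0 0"

```text
t: 28.82
position: [0.4219, -0.2076, 0.0]
tcp_rot: [0.026, 1.0, 0.001, -0.001]
wrist_force: [0.2, -0.0, 0.1]
width: 0.0854
grip_force: 0.0
```

Emit:
send_rows --deltas "0 0 0 0 0 0; 0 0 0 0 0 0; 0 0 0 0 0 0; 0 0 0 0 0 0; 0 0 0 0 0 0" --jaw 0

```text
t: 29.23
position: [0.4238, -0.2086, 0.0038]
tcp_rot: [0.027, 1.0, -0.0, 0.001]
wrist_force: [-0.7, 0.2, -1.8]
width: 0.0604
grip_force: 43.4
```

```bash
python3 plan.py 613.7 302.9 150 176.8
```

```text
t 29.2 pos [ 423.8 -208.6    3.8] yaw 176.88 width 0.0604 q [-0.46 -0.07 -0.42  1.21  0.   -0.4 ]
shift [-5.4  17.37 -4.88] shift if turned first [-5.37 17.38 -4.87] turn [-0.01  0.02  0.01]
```

Emit:
send_rows --deltas "0 0 -0.3 0 0 0; 0 0 -0.8 0 0 0; 0 0 -1 0 0 0; 0 0 -1 0 0 0; 0 0 -1 0 0 0"

```text
t: 29.65
position: [0.423, -0.2082, 0.1281]
tcp_rot: [0.027, 1.0, -0.0, 0.0]
wrist_force: [0.7, -0.6, -0.4]
width: 0.0604
grip_force: 43.8
```

Emit:
send_rows --deltas "0 0 -0.6 0 0 0; -0.1 0.4 -0.2 0 0 0; -0.3 1 0 0 0 0; -0.3 1 0 0 0 0; -0.3 1 0 0 0 0"

```text
t: 30.07
position: [0.4591, -0.1072, 0.1511]
tcp_rot: [0.028, 1.0, -0.0, 0.001]
wrist_force: [1.0, 0.3, -1.1]
width: 0.0605
grip_force: 43.9
```

Emit:
send_rows --deltas "-0.3 1 0 0 0 0; -0.3 1 0 0 0 0; -0.3 1 0 0 0 0; -0.3 1 0 0 0 0; -0.3 1 0 0 0 0"

```text
t: 30.48
position: [0.5123, 0.0409, 0.1509]
tcp_rot: [0.027, 1.0, 0.0, 0.001]
wrist_force: [0.8, -0.6, -1.2]
width: 0.0607
grip_force: 43.9
```

Emit:
send_rows --deltas "-0.3 1 0 0 0 0; -0.3 1 0 0 0 0; -0.3 1 0 0 0 0; -0.3 1 0 0 0 0; -0.3 1 0 0 0 0"

```text
t: 30.9
position: [0.5654, 0.1882, 0.1508]
tcp_rot: [0.027, 1.0, 0.0, 0.0]
wrist_force: [0.7, -0.3, -2.3]
width: 0.0602
grip_force: 43.9
```

Emit:
send_rows --deltas "-0.35 1 0 0 0 0; -0.35 1 0 0 0 0; -0.35 1 0 0 0 0; -0.2 0.6 0 0 0 0; 0 0.4 0 0 0 0"

```text
t: 31.32
position: [0.6096, 0.3064, 0.1497]
tcp_rot: [0.027, 1.0, 0.0, 0.0]
wrist_force: [0.3, 0.2, -1.3]
width: 0.0604
grip_force: 43.9
```

Emit:
send_rows --deltas "0 0 0 0 0 0; 0 0 0 0 0 0"

```text
t: 31.48
position: [0.6087, 0.3043, 0.1499]
tcp_rot: [0.027, 1.0, -0.0, -0.0]
wrist_force: [0.4, -0.1, -0.5]
width: 0.0607
grip_force: 43.9
```

```bash
python3 plan.py 614 303.1 51 176.8
```

```text
t 31.5 pos [608.7 304.3 149.9] yaw 176.90 width 0.0607 q [ 0.46  0.39  0.39  1.56 -0.    0.52]
shift [-0.18 -0.03  3.3 ] shift if turned first [-0.18 -0.03  3.3 ] turn [-0.   -0.    0.02]
```

Emit:
send_rows --deltas "-0.18 -0.03 0.4 0 0 0; 0 0 0.6 0 0 0; 0 0 0.6 0 0 0; 0 0 0.5 0 0 0; 0 0 0.3 0 0 0"

```text
t: 31.9
position: [0.6138, 0.3012, 0.0753]
tcp_rot: [0.028, 1.0, -0.001, -0.001]
wrist_force: [0.4, -0.0, -1.6]
width: 0.0608
grip_force: 43.9
```

Emit:
send_rows --deltas "0 0 0.2 0 0 0; 0 0 0.2 0 0 0; 0 0 0.15 0 0 0; 0 0 0.1 0 0 0; 0 0 0 0 0 0"

```text
t: 32.32
position: [0.6144, 0.303, 0.058]
tcp_rot: [0.027, 1.0, -0.0, -0.0]
wrist_force: [0.5, -0.1, -1.0]
width: 0.0607
grip_force: 43.9
```

Emit:
send_rows --deltas "0 0 0.1 0 0 0; 0 0 0.06 0 0 0; 0 0 0 0 0 0; 0 0 0 0 0 0"

```text
t: 32.65
position: [0.6144, 0.3032, 0.0535]
tcp_rot: [0.027, 1.0, 0.0, 0.0]
wrist_force: [0.4, -0.5, -1.3]
width: 0.0606
grip_force: 43.9
```

```bash
python3 plan.py 614 303.1 50 176.8
```

```text
t 32.6 pos [614.4 303.2  53.5] yaw 176.87 width 0.0606 q [ 0.46  0.41  0.22  1.38 -0.    0.51]
shift [ 0.01 -0.    0.12] shift if turned first [ 0.01 -0.    0.12] turn [0.   0.   0.01]
```

Emit:
send_rows --deltas "0 0 0.04 0 0 0; 0 0 0.04 0 0 0; 0 0 0.04 0 0 0; 0 0 0 0 0 0; 0 0 0 0 0 0"

```text
t: 33.07
position: [0.6143, 0.3031, 0.0497]
tcp_rot: [0.027, 1.0, -0.0, -0.0]
wrist_force: [-0.4, -0.3, -0.2]
width: 0.0606
grip_force: 43.9
```

Emit:
send_rows --deltas "0 0 0.02 0 0 0; 0 0 0 0 0 0; 0 0 0 0 0 0"

```text
t: 33.32
position: [0.6145, 0.3031, 0.0493]
tcp_rot: [0.027, 1.0, 0.0, 0.0]
wrist_force: [0.2, -0.5, 0.1]
width: 0.0609
grip_force: 44.1
```

Emit:
send_rows --deltas "0 0 0.02 0 0 0; 0 0 0.01 0 0 0; 0 0 0 0 0 0"

```text
t: 33.57
position: [0.6145, 0.3032, 0.0493]
tcp_rot: [0.027, 1.0, 0.0, 0.0]
wrist_force: [-2.4, -0.7, 4.8]
width: 0.0607
grip_force: 44.6
```

Emit:
send_rows --deltas "0 0 0 0 0 0; 0 0 0 0 0 0; 0 0 0 0 0 0; 0 0 0 0 0 0; 0 0 0 0 0 0" --jaw 0.95

```text
t: 33.98
position: [0.6144, 0.3031, 0.0481]
tcp_rot: [0.027, 1.0, -0.0, -0.0]
wrist_force: [0.3, 1.1, -0.6]
width: 0.0811
grip_force: 0.0
```

Emit:
send_rows --deltas "0 0 -0.2 0 0 0; 0 0 -0.6 0 0 0; 0 0 -1 0 0 0; 0 0 -1 0 0 0; 0 0 -1 0 0 0"

```text
t: 34.4
position: [0.6141, 0.3029, 0.1639]
tcp_rot: [0.027, 1.0, -0.0, -0.0]
wrist_force: [1.0, -0.3, 0.0]
width: 0.0811
grip_force: 0.0
```

Emit:
send_rows --deltas "0 -1 0 0 0 0; 0 -1 0 0 0 0; 0 -1 0 0 0 0; 0 -1 0 0 0 0; 0 -1 0 0 0 0"

```text
t: 34.82
position: [0.6059, 0.1521, 0.1629]
tcp_rot: [0.027, 1.0, 0.0, 0.0]
wrist_force: [-0.0, 0.0, 0.1]
width: 0.081
grip_force: 0.0
```

Emit:
send_rows --deltas "0 -1 0 0 0 0; 0 -1 0 0 0 0; 0 -1 0 0 0 0; 0 -1 0 0 0 0; 0 -0.5 0 0 0 0"

```text
t: 35.23
position: [0.5985, 0.0157, 0.163]
tcp_rot: [0.028, 1.0, -0.0, 0.0]
wrist_force: [0.5, 0.3, 0.4]
width: 0.0811
grip_force: 0.0
```

Run:
```python
from h import *
im=env.snapshot("top");a=cv2.resize(im[130:230,110:200],(450,500),interpolation=cv2.INTER_CUBIC)
s=env.snapshot("scene");b=cv2.resize(s[140:215,290:382],(345,500),interpolation=cv2.INTER_CUBIC)
cv2.imwrite("pics/p5.png",np.hstack([a,b])[:,:,::-1]);o=env.observe();print(o["t"],o["position"],o["width"])
```

```text
35.3333 [0.59879595 0.01637417 0.16288779] 0.0812692797972431
```

View pics/p5.png

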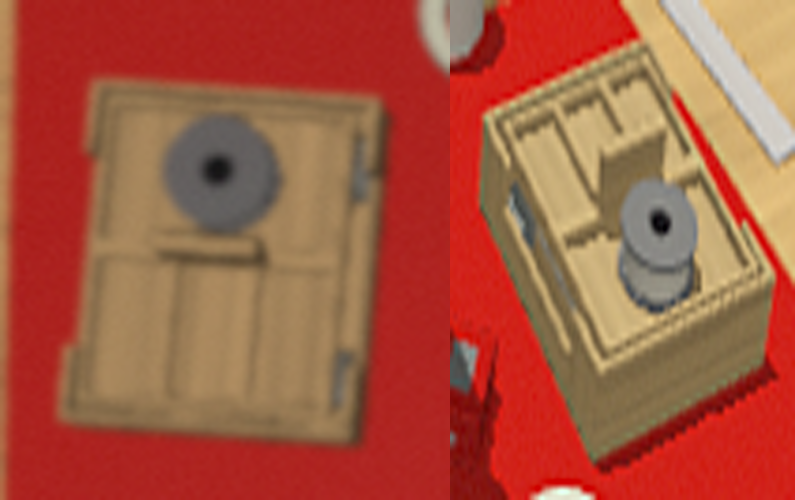

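The spool lies flat in the wide bay, at (220,170) in the left crop, and the tray is still level. The gripper is clear, so I'm handing in.

```bash
python3 -c "
from plant import env
print(env.job_done())"
```

```text
the job is handed in; nothing more can be done
None
```

The kit is packed and handed in at about 35 s: pen and power block flat in their cavities, divider level on its ledges, and spool flat in the wide bay; I moved nothing else on the bench.

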